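# Raise the test bay's counterweighted barrier and acknowledge

## Robot

A 6-joint arm with a two-finger parallel gripper is mounted at the origin on a cart in front of the work surface, level with it; the furniture and walls round the work are solid. World frame = base frame: x ahead of the robot, y to its left, z up, the work surface at z = 0. Lengths are in m, angles in rad, forces in N, time in s.
With the tool pointing down it reaches from about 0.35 to 0.775 m from the base axis. Payload 5.5 kg.
Tool frame: the origin (TCP) lies between the finger pads; the fingertips stand 8 mm ahead of it and the grasp point (between the pads) lies 11 mm behind it; z points along the fingers, y is the line along which they close (so a half turn about z gives the same grasp; the last joint's range is limited). The gripper opens to 85 mm and grips with 20 to 120 N. Pads are 22 mm wide; open, the fingers measure 114 mm over their backs; the gripper's body (76 mm by 85 mm) begins 54 mm behind the grasp point. The pads swing forward as they close: fully open they stand 13 mm farther back than shut.
Start: joints at [-1.489, 0.313, 0.046, 1.304, 0, 1.431], TCP at [0.126, -0.561, 0.239] pointing down, gripper open.
Joint ranges: [-2.76, 2.76], [-0.86, 1.69], [-1.03, 1.26], [-2.2, 2.34], [-1.47, 1.5], [-3.14, 3.14]. Speed limits (rad/s): [2.57, 2.57, 3.14, 3.14, 3.14, 3.14].

## Interface

Orientations are given as a unit quaternion [w, x, y, z].
In Python, from workcell import status, vision, job gives the robot as it stands. The module is installed in compiled form; this text tells all that it offers.
- The arm moves only by the tool apply_moves, never from a script. Its argument "moves" is one flat list of numbers, 6 for each row, row after row: the shift along the world's x, y, z in units of 25 mm (1.0 is 25 mm), then the turn, a rotation vector about the world's x, y, z in rad. In form: [x, y, z, rx, ry, rz, x, y, z, rx, ry, rz, ...]. A call has 1 to 20 rows; each row is the pose to reach, as a shift and turn from the pose commanded when the call began; what a row does not reach only later rows make up. A row lasts 1/12 s, in which the tool goes at most 41.7 mm and 7.16 degrees, less where a joint would pass 70% of its speed; a pose out of reach is approached as far as the arm can. A call with a gripper value outside its range is refused whole. "claw" is the opening in per cent of the stroke, from 0 (shut) to 100 (fully open), set as the call begins (left out, the last holds). The fingers move at their own pace and stop on an object; "newtons" is the grip in N (left out, the last holds). Time passes only in rows, so rows that repeat a pose let the fingers close. It gives the time, the measured TCP pose, the force, the opening and the grip force at its end, in the units of the state.
- status.get_state(): the state, without advancing time (a new reading comes with each control period).
- vision.read_camera(name): name is "side" or "top"; returns a dict with "image" (400x640x3 uint8, blue, green, red), "camera_matrix" (3x3 intrinsics, pixels), "camera_from_world" (4x4, takes a point from world to camera coordinates). Camera axes: x right, y down, z forward; pixel columns grow to the right and rows downward; lengths in m; the calibration is good to about 2 mm. A picture is of the moment at which its call begins. There is no depth.
- job.hand_in(): hands the job in; it is judged then, once.
The state is a dict: "clock": time; "joint_pos": joint angles; "qvel": joint speeds; "tau": joint torques, N m; "tcp_pos": TCP position; "orientation": TCP orientation; "wrist_force": force on the tool from outside, world axes, zero at the start; "ft_torque": the same for the moment, N m; "finger_gap": finger opening in m; "grip_force": force on a finger pad.
Only numpy, scipy, OpenCV 4.12 (cv2) and the standard library are available. Lean on these libraries where they do the work, as an engineer would, in place of code of your own. Each camera call takes 0.05 s, during which the arm holds its last target. There are 200 camera calls.

## Task

Open the test bay: with the fingertips under the red-and-white cross bar, push the counterweighted barrier up and back past its balance point, smoothly and without flinging or gripping it, so that it stays fully raised by itself. Take the hand away, and then press the green button fully down and let it spring back. Leave the red button and the loose things (check-load box, tape roll, adapter) alone.

Things in the scene. Friction and masses are not known exactly. Their poses are not given: they have to be found in the camera images.
- bay: Fixed test bay, an aluminium base plate 220 x 360 x 8 mm with a black mat and two grey posts 314 mm apart. Origin: under the middle of the barrier's hinge axis, on the bench. Its -x axis points to the bay's open front (toward the robot), its y axis runs along the hinge; the plate reaches from x = -140 to +80 mm. It stands at a different place and yaw each time.
- barrier_hinge (a point): Middle of the barrier's hinge axis, 110 mm above the bench, between the posts; the axis is the bay's y axis.
- bar_mid (a point): Centre of the barrier's red-and-white striped cross bar (smooth and slippery, 20 mm diameter, 270 mm long, parallel to the hinge). At barrier angle a it is 190 cos(a) mm in front of the hinge axis and 190 sin(a) mm above it; lowered, its centre is 110 mm above the bench, with nothing beneath it but bench.
- barrier (a joint): Hinge angle of the barrier (two yellow side arms 274 mm apart, striped bar in front, two dark counterweights behind the hinge): 0 lowered, arms level; 1.45 rad fully raised at its stop, bar above the hinge. Below the balance point, about 0.83 rad, it sinks back to 0; beyond it, it goes on to 1.45 by itself in 1 to 2 s and stays. About 1 to 2 N at the bar lift it.
- green_button (a joint): Travel of the green push button: 0 released, 0.006 m fully down; a spring of 4 N when fully down returns it.
- green_button_top (a point): Centre of the top of the green button's cap (32 mm diameter), 62 mm above the bench when released; it moves straight down. The button sits on a grey station box 70 x 70 x 40 mm fixed to the bench, and the two stations may change places.
- red_button (a joint): Travel of the red push button (alike, not to be pressed): 0 released, 0.006 m fully down.
- red_button_top (a point): Centre of the top of the red button's cap, 62 mm above the bench, on its own station box 70 x 70 x 40 mm.
- check_load: Blue-grey check-load box with knobs, 64 x 110 x 61 mm, loose on the mat inside the bay, long side across. Origin: centre of its underside. Leave alone.
- tape_roll: Roll of yellow tape, 58 mm across, 18 mm high, loose on the bench left of the bay. Origin: centre of its underside. Leave alone.
- white_adapter: White plug adapter, 56 x 44 x 30 mm, loose on the bench to the right of the buttons. Origin: centre of its underside. Leave alone.
- probe_stand: Empty steel probe stand fixed to the bench, behind and to the right of the bay: round black foot about 80 mm wide, thin post, slanted cradle on top up to 275 mm high, reaching 70 mm to either side of the post. Origin: its foot on the bench. An obstacle only.
Things that resemble listed ones, but are neither listed nor needed, are in the scene too. Leave any purple look-alike of the part that bears green_button alone.

How it is judged:
By the outcome, as a careful person would: the job done as asked, in the order asked, and still so for the second after the job is handed in, with the robot touching nothing.
It also fails if it takes over 59 s, if anything falls off the work surface, if the arm or the gripper's body presses on something with over 40 N, if the wrist force passes 120 N, or if a joint passes its speed limit or range.

## Working session

There is one attempt and no reset: what is moved stays moved. The work goes in short steps, Python scripts to look and compute and a tool call to move; the robot and the scene stay as the last step left them, time stands still between calls to the robot, and variables do not carry over. Pictures are saved under pics/ and viewed, at most 10 in all, crops included, and the job is handed in when it is done.

Besides the shell and the picture viewer there is one more tool, called after "Request:" in YAML: its name, and indented under it one key for each argument. apply_moves: Moves the arm, as the interface text tells. Its arguments: {"type":"object","properties":{"moves":{"type":"array","items":{"type":"number"}},"claw":{"type":"number"},"newtons":{"type":"number"}},"required":["moves"]}

```bash
mkdir -p pics; cat > h.py <<'E'
import numpy as np,cv2
from workcell import status,vision,job
def cam(n): 
    d=vision.read_camera(n); return d['image'],np.array(d['camera_matrix']),np.array(d['camera_from_world'])
def back(K,T,u,v,z):
    R,t=T[:3,:3],T[:3,3]; c=-R.T@t; r=R.T@np.linalg.inv(K)@[u,v,1.]
    return c+r*(z-c[2])/r[2]
def proj(K,T,p):
    q=K@(T[:3,:3]@np.array(p)+T[:3,3]); return q[:2]/q[2]
E
python3 - <<'E'
from h import *
for n in('top','side'):
    i,K,T=cam(n); cv2.imwrite(f'pics/{n}0.png',i); np.savez(f'{n}.npz',K=K,T=T); print(n,-T[:3,:3].T@T[:3,3],T[2,:3])
print(status.get_state())
E
```

```text
top [0.39202309 0.03967805 1.78175676] [ 0.10667186 -0.00300293 -0.99428975]
side [0.55675624 1.34839548 0.89511251] [ 0.01827723 -0.85867679 -0.51219149]
{'clock': 0.1, 'joint_pos': array([-1.48858514e+00,  3.13947086e-01,  4.50727122e-02,  1.30362556e+00,
       -2.10348791e-05,  1.43116153e+00]), 'qvel': array([ 1.64431625e-03, -2.25292817e-03,  1.67486714e-03, -4.12555054e-05,
        1.13469339e-03, -8.11909557e-04]), 'tau': array([ 3.74608731e-03, -4.81731033e+01,  2.99240541e+01,  1.28387602e-02,
        2.23245814e-05,  1.17482924e-05]), 'tcp_pos': array([ 0.12644428, -0.56044997,  0.23847753]), 'orientation': array([-8.51755115e-04,  9.93853989e-01,  1.10695636e-01,  1.39403791e-05]), 'wrist_force': array([ 0.94385977, -0.63961189,  0.47819291]), 'ft_torque': array([ 0.00930001,  0.03806423, -0.00915478]), 'grip_force': 0.0, 'finger_gap': 0.08546414953434502}
```

View pics/top0.png

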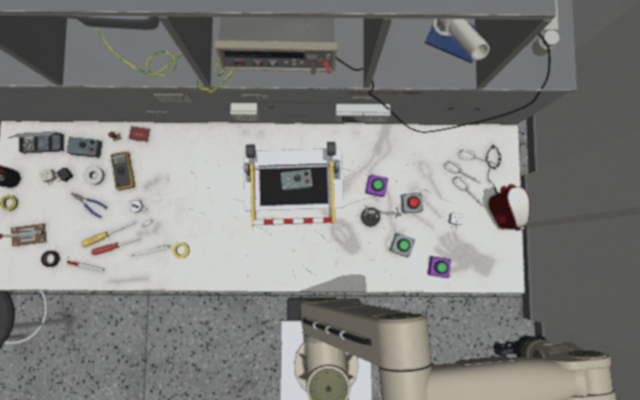

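View pics/side0.png

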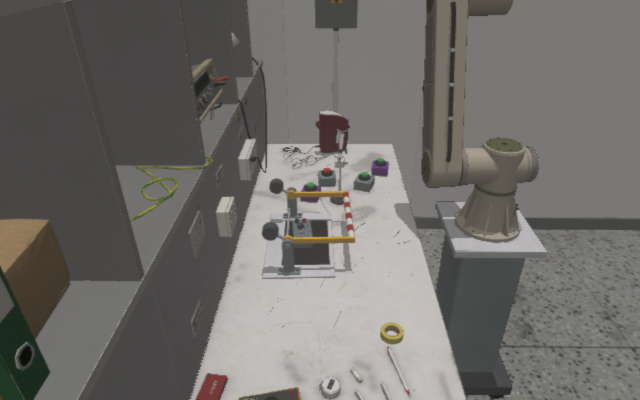

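The top view shows the striped bar at about (257–331, 221) and the probe stand at (370, 216). The red button on a grey box is at (412, 203). There are three green buttons: (402, 244) on a grey box, and (376, 185) and (439, 267) on purple boxes. The grey one fits the description. I'll measure and confirm it in a crop.

```bash
python3 - <<'E'
from h import *
i=cv2.imread('pics/top0.png');d=np.load('top.npz');K,T=d['K'],d['T']
b,g,r=[i[...,k].astype(int) for k in range(3)]
def comps(m,z,n,box):
    mm=np.zeros_like(m,np.uint8);x0,x1,y0,y1=box;mm[y0:y1,x0:x1]=m[y0:y1,x0:x1]
    k,l,s,c=cv2.connectedComponentsWithStats(mm)
    for j in range(1,k):
        if s[j,4]>5: print(n,s[j],c[j].round(1),back(K,T,*c[j],z).round(4))
comps((r>g+60)&(r>b+60)&(abs(g-b)<40),.11,'redbar',(240,345,205,235))
comps((g>r+40)&(g>b+30),.062,'green',(350,470,160,290))
comps((r>g+60)&(r>b+60),.062,'red',(395,470,180,220))
comps((r>b+60)&(g>b+40),.11,'yellow',(240,345,150,235))
i2=cv2.resize(i[140:290,235:475],None,fx=3.3,fy=3.3,interpolation=cv2.INTER_CUBIC);cv2.imwrite('pics/crop.png',i2)
E
```

```text
redbar [284 219   9   4  33] [288.1 220.6] [0.4994 0.1332 0.11  ]
redbar [304 219   9   4  32] [307.8 220.4] [0.5006 0.066  0.11  ]
redbar [324 218   8   4  32] [327.5 219.5] [ 0.5042 -0.0013  0.11  ]
redbar [264 220   9   4  33] [268.1 221.5] [0.4961 0.2013 0.11  ]
green [373 180  10   9  71] [377.6 184. ] [ 0.6347 -0.1795  0.062 ]
green [400 240   9  10  71] [403.9 244.7] [ 0.4211 -0.2699  0.062 ]
green [437 263  10   9  74] [441.5 267. ] [ 0.3445 -0.4     0.062 ]
red [409 198  10   9  69] [413.6 201.8] [ 0.5721 -0.306   0.062 ]
yellow [330 161   5  61 148] [332.  190.7] [ 0.6033 -0.0163  0.11  ]
yellow [250 164   5  61 163] [252.  190.4] [0.6026 0.2583 0.11  ]
```

View pics/crop.png

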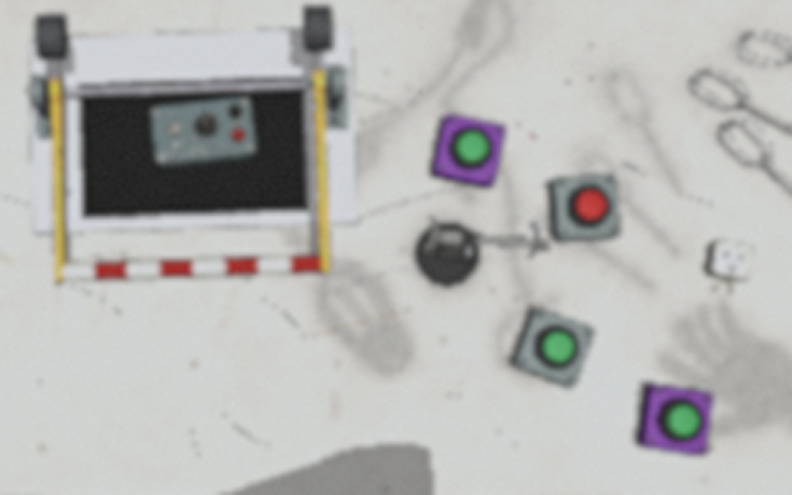

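The crop confirms that the green button on the grey station, at crop (557, 346), is the one to press. It is at world (0.421, -0.270), and both look-alikes are on purple boxes. The bar centre is about (0.4995, 0.117, 0.11), the bay yaw about 0.04 and the arm spacing 274 mm, which matches. First I'll go up and around the front, with the fingers shut.

Request:
apply_moves:
  moves: [0,0,1.5,0,0,0,0,0,3,0,0,0,0.5,0.5,4.5,0,0,0,1.5,1.5,6,0,0,0,3,3,6,0,0,0,4.4,4.4,6,0,0,0,5.8,5.8,6,0,0,0,7.2,7.2,6,0,0,0,8.6,8.6,6,0,0,0,9.5,10,6,0,0,-0.02,10,11.4,6,0,0,-0.04,10,12.8,6,0,0,-0.06,10,14.2,6,0,0,-0.08,10,15.6,6,0,0,-0.1,10,17,6,0,0,-0.12,10,18.4,6,0,0,-0.14,10,19.8,6,0,0,-0.16,10,21.2,6,0,0,-0.18,10,22.6,6,0,0,-0.18,10,23.6,6,0,0,-0.18]
  claw: 0

```text
clock: 1.77
tcp_pos: [0.3756, 0.0316, 0.3893]
orientation: [-0.0, 1.0, 0.022, -0.0]
wrist_force: [0.3, 0.4, 0.4]
finger_gap: -0.0002
grip_force: 0.0
```

Request:
apply_moves:
  moves: [0.2,1,0,0,-0.1,0,0.4,2,0,0.01,-0.2,0,0.6,3,0,0.01,-0.3,0,0.8,3.4,0,0.02,-0.4,0,1,3.4,0,0.02,-0.5,0,1,3.4,0,0.02,-0.6,0,1,3.4,0,0.03,-0.7,0,1,3.4,0,0.03,-0.8,0,1,3.4,-1,0.03,-0.8,0,1,3.4,-2,0.03,-0.8,0,1,3.4,-3,0.03,-0.8,0,1,3.4,-4,0.03,-0.8,0,1,3.4,-5,0.03,-0.8,0,1,3.4,-6,0.03,-0.8,0,1,3.4,-6,0.03,-0.8,0]

```text
clock: 3.02
tcp_pos: [0.4043, 0.1018, 0.2428]
orientation: [-0.009, 0.921, 0.026, 0.39]
wrist_force: [0.0, -0.1, 0.4]
finger_gap: 0.0001
grip_force: 0.0
```

```bash
python3 - <<'E'
from h import *
i,K,T=cam('side');s=status.get_state()
print(s['joint_pos'].round(3),s['tcp_pos'].round(4),s['orientation'].round(3))
print(proj(K,T,s['tcp_pos']),proj(K,T,[.4995,.117,.11]),proj(K,T,[.689,.125,.11]))
cv2.imwrite('pics/s1.png',cv2.resize(i[120:300,220:460],None,fx=3.2,fy=3.2,interpolation=cv2.INTER_CUBIC))
E
```

```text
[ 0.057 -0.615 -1.026  0.361 -0.004  3.141] [0.403  0.1018 0.2416] [-0.009  0.921  0.026  0.388]
[379.48710221 176.99007705] [347.61091549 215.1289011 ] [288.96302071 216.1639414 ]
```

View pics/s1.png

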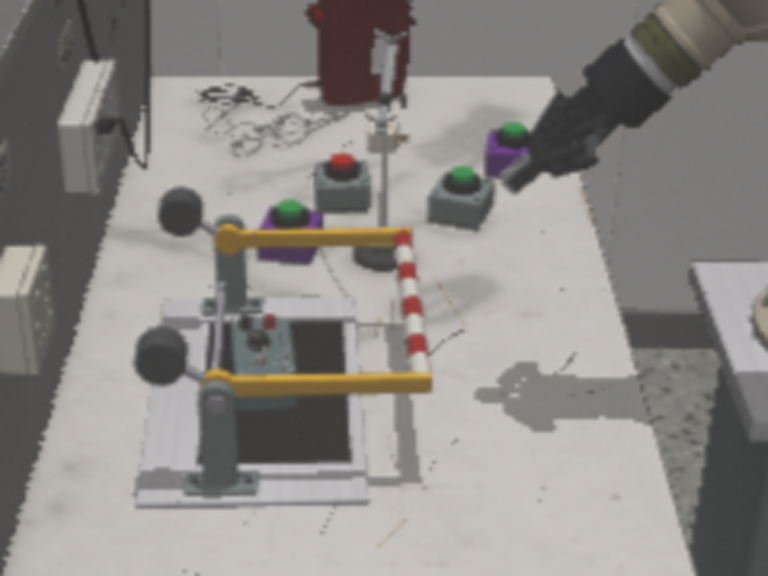

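Request:
apply_moves:
  moves: [0.5,0,0,0,0,0.05,1,0,-0.5,0,0,0.1,1.5,0,-1.2,0,0,0.1,1.9,0,-2,0,0,0.1,1.9,0,-2.8,0,0,0.1,1.9,0,-3.6,0,0,0.1,1.9,0,-4.4,0,0,0.1,1.9,0,-5,0,0,0.1,1.9,0,-5.4,0,0,0.1,1.9,0,-5.4,0,0,0.1]

```text
clock: 3.9
tcp_pos: [0.4956, 0.1118, 0.1684]
orientation: [-0.027, 0.928, 0.073, 0.364]
wrist_force: [-0.1, -0.5, 1.6]
finger_gap: -0.0
grip_force: 0.0
```

```bash
python3 - <<'E'
from h import *
s=status.get_state()
print(s['joint_pos'].round(3),s['tcp_pos'].round(4),s['orientation'].round(3),s['wrist_force'])
E
```

```text
[ 0.006 -0.241 -1.027  0.043  0.099  3.03 ] [0.4956 0.1118 0.1684] [-0.027  0.928  0.073  0.364] [-0.11159747 -0.49921041  1.56348117]
```

Request:
apply_moves:
  moves: [0,0,1,0,0,0,0,0,2,0,0,0,0,0,3,0,0,0,0,0,4,0,0,0,0,0,4,0,0,0]

```text
clock: 4.32
tcp_pos: [0.4988, 0.1119, 0.277]
orientation: [-0.027, 0.926, 0.073, 0.37]
wrist_force: [0.9, 0.2, 1.1]
finger_gap: -0.0003
grip_force: 0.0
```

```bash
python3 - <<'E'
from h import *
s=status.get_state()
print(s['joint_pos'].round(4),s['tcp_pos'].round(4),s['orientation'].round(4),s['wrist_force'])
E
```

```text
[ 0.0058 -0.3752 -0.816   0.3753  0.0993  3.0299] [0.4988 0.1119 0.277 ] [-0.0266  0.9258  0.0728  0.3699] [0.85830744 0.20034334 1.1275588 ]
```

Request:
apply_moves:
  moves: [-0.6,0,0,0,0.06,0,-1.2,0,0,0,0.12,0,-1.8,0,0,0,0.18,0,-2.4,0,-0.5,0,0.24,0,-3,0,-1,0,0.3,0,-3,0,-1.5,0,0.35,0,-3,0,-2,0,0.35,0,-3,0,-2,0,0.35,0]

```text
clock: 4.98
tcp_pos: [0.4194, 0.1116, 0.2169]
orientation: [-0.039, 0.978, 0.067, 0.196]
wrist_force: [-1.1, -1.0, -0.4]
finger_gap: 0.0002
grip_force: 0.0
```

```bash
python3 - <<'E'
from h import *
from scipy.optimize import least_squares
from scipy.spatial.transform import Rotation as R
s=status.get_state()
print(s['joint_pos'].round(4),s['tcp_pos'].round(4),s['orientation'].round(4))
S=[([-1.4886,.3139,.0451,1.3036,0,1.4312],[.1264,-.5604,.2385]),
([.057,-.615,-1.026,.361,-.004,3.141],[.403,.1018,.2416]),
([.006,-.241,-1.027,.043,.099,3.03],[.4956,.1118,.1684]),
([.0058,-.3752,-.816,.3753,.0993,3.03],[.4988,.1119,.277]),
(s['joint_pos'],s['tcp_pos'])]
# planar chain + q5 swing of the tool about an axis normal to tool-in-plane; (L1,c1),(L2,c2),L3a (before q5),L3,z0,a,d
def fk(P,q):
    L1,L2,c2,L3,z0,d,b=P; f=q[1]-q[2]; p=f+q[3]
    x=L1*np.sin(q[1])+L2*np.cos(f+c2)+L3*np.cos(p)*np.cos(q[4])+b*np.sin(p)
    z=z0+L1*np.cos(q[1])-L2*np.sin(f+c2)-L3*np.sin(p)*np.cos(q[4])+b*np.cos(p)
    y=d+sg*L3*np.sin(q[4])
    c,k=np.cos(q[0]),np.sin(q[0]); return np.array([c*x-k*y,k*x+c*y,z])
for sg in(1,-1):
    r=least_squares(lambda P:np.concatenate([(fk(P,q)-t)*1e3 for q,t in S]+[1e-1*np.array([P[6],P[2]])]),[.45,.4,0,.28,.3,.08,0])
    print(sg,r.x.round(4),abs(r.fun).max().round(2))
    if r.cost<200: np.save('P.npy',np.r_[r.x,sg])
E
```

```text
[ 0.0053 -0.2738 -0.6947  0.7604  0.1008  3.0307] [0.4194 0.1116 0.2169] [-0.0391  0.9776  0.0666  0.1956]
1 [ 0.4968  0.4087 -0.1737  0.4068  0.211   0.0732  0.0088] 7.08
-1 [ 0.4022  0.395  -0.3378  0.2952  0.1222  0.1146  0.0479] 36.93
```

```bash
cat >> h.py <<'E'
from scipy.optimize import least_squares
P=[.4968,.4087,-.1737,.4068,.211,.0732,.0088]
def ik(x,y,z,be,q5=.1):
    L1,L2,c2,L3,z0,d,b=P; p=np.pi/2-be; r=np.sqrt(x*x+y*y-(d+L3*np.sin(q5))**2)
    def f(q): 
        g=q[0]-q[1]; return [L1*np.sin(q[0])+L2*np.cos(g+c2)+L3*np.cos(p)*np.cos(q5)+b*np.sin(p)-r, z0+L1*np.cos(q[0])-L2*np.sin(g+c2)-L3*np.sin(p)*np.cos(q5)+b*np.cos(p)-z]
    s=least_squares(f,[-.2,-.7]); return s.x[0],s.x[1],p-s.x[0]+s.x[1],s.cost
E
python3 - <<'E'
from h import *
print('chk',np.round(ik(.4194,.1116,.2169,.4),3))
for be in(.2,.3,.4,.5,.6,.7):
    n=np.array([np.cos(be),np.sin(be)]);d=np.array([np.sin(be),-np.cos(be)])
    c=np.array([.4965,.11])-21*n/1e3+14*d/1e3
    print(be,c.round(4),*[np.round(ik(c[0]+dx,.11,c[1]+dz,be),2)[1] for dx,dz in((0,0),(0,-.012),(-.03,0),(-.03,-.012))])
E
```

```text
chk [-0.292 -0.714  0.749  0.   ]
0.2 [0.4787 0.0921] -0.65 -0.67 -0.71 -0.73
0.3 [0.4806 0.0904] -0.75 -0.77 -0.81 -0.83
0.4 [0.4826 0.0889] -0.85 -0.86 -0.9 -0.92
0.5 [0.4848 0.0876] -0.94 -0.96 -1.0 -1.02
0.6 [0.4871 0.0866] -1.04 -1.06 -1.1 -1.11
0.7 [0.4895 0.0858] -1.14 -1.15 -1.19 -1.21
```

Request:
apply_moves:
  moves: [0.5,0,-0.5,0,-0.03,0,1,0,-1.2,0,-0.05,0,1.3,0,-2,0,-0.05,0,1.3,0,-2.8,0,-0.05,0,1.3,0,-3.6,0,-0.05,0,1.3,0,-4.3,0,-0.05,0,1.3,0,-4.9,0,-0.05,0,1.3,0,-5.4,0,-0.05,0,1.3,0,-5.7,0,-0.05,0,1.3,0,-5.7,0,-0.05,0,1.3,0,-5.7,0,-0.05,0]

```text
clock: 5.9
tcp_pos: [0.4531, 0.1117, 0.077]
orientation: [-0.037, 0.972, 0.068, 0.222]
wrist_force: [0.5, -0.7, 0.2]
finger_gap: -0.0001
grip_force: 0.0
```

```bash
python3 - <<'E'
from h import *
i,K,T=cam('side');s=status.get_state()
print(s['joint_pos'].round(3),s['tcp_pos'].round(4),s['orientation'].round(3),s['wrist_force'].round(1))
cv2.imwrite('pics/s2.png',cv2.resize(i[150:270,260:420],None,fx=4,fy=4,interpolation=cv2.INTER_CUBIC))
E
```

```text
[ 0.005 -0.061 -0.953  0.234  0.101  3.03 ] [0.4538 0.1117 0.0777] [-0.037  0.972  0.068  0.223] [ 0.8 -0.5  0. ]
```

View pics/s2.png

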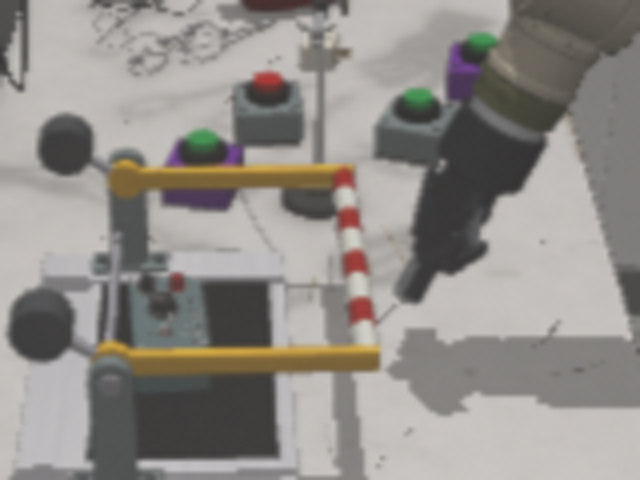

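The hand is in front of and below the bar, with the tip at crop (410, 295) and the bar at (355, 260). Next I'll slide the tips under it and lift along the arc.

Request:
apply_moves:
  moves: [0.4,0,-0.1,0,0,0,0.8,0,-0.2,0,0,0,1.1,0,-0.2,0,0,0,1.3,0,-0.2,0,0,0,1.31,0,0.1,0,0,0,1.32,0,0.41,0,0,0,1.35,0,0.71,0,0,0,1.4,0,1.01,0,0,0,1.45,0,1.31,0,0,0,1.52,0,1.61,0,0,0,1.6,0,1.9,0,0,0,1.69,0,2.19,0,0,0,1.79,0,2.48,0,0,0,1.9,0,2.76,0,0,0,2.02,0,3.04,0,0,0,2.16,0,3.31,0,0,0]

```text
clock: 7.28
tcp_pos: [0.5074, 0.1118, 0.1605]
orientation: [-0.037, 0.972, 0.068, 0.222]
wrist_force: [-2.4, -0.4, 0.6]
finger_gap: 0.0001
grip_force: 1.3
```

```bash
python3 - <<'E'
from h import *
i,K,T=cam('side');s=status.get_state()
print(s['joint_pos'].round(3),s['tcp_pos'].round(4),s['orientation'].round(3),s['wrist_force'].round(1))
H=np.array([.686,.125,.11])
for a in(0,.3,.4,.5,.6): print(a,proj(K,T,H+[-.19*np.cos(a),-.008,.19*np.sin(a)]).round(1))
cv2.imwrite('pics/s3.png',cv2.resize(i[130:250,260:420],None,fx=4,fy=4,interpolation=cv2.INTER_CUBIC))
E
```

```text
[ 0.004 -0.075 -0.712  0.485  0.101  3.03 ] [0.5098 0.1117 0.1627] [-0.037  0.971  0.068  0.224] [ 1.7 -0.5  1.7]
0 [348.7 215.1]
0.3 [346.5 200.2]
0.4 [344.5 195.3]
0.5 [342.  190.6]
0.6 [338.9 186. ]
```

View pics/s3.png

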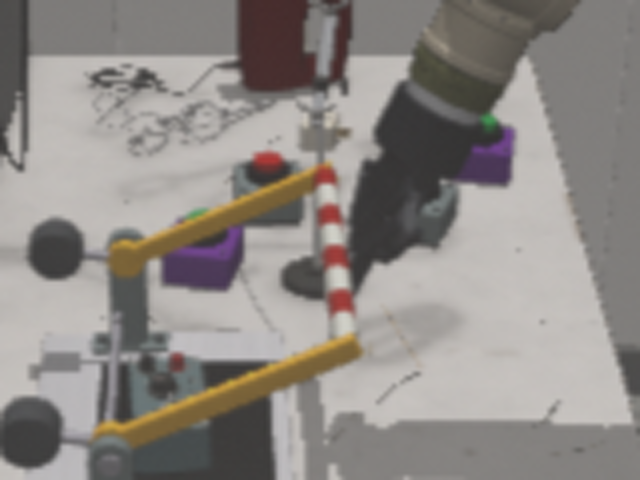

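The bar is up at about 0.45 rad, with its centre at px (344, 193) and the tips under it. I'll continue past the balance point and slow down at the end.

Request:
apply_moves:
  moves: [0.15,0,0.27,0,0,0,0.3,0,0.53,0,0,0,0.47,0,0.78,0,0,0,0.65,0,1.03,0,0,0,0.83,0,1.27,0,0,0,1.03,0,1.5,0,0,0,1.23,0,1.73,0,0,0,1.45,0,1.94,0,0,0,1.67,0,2.15,0,0,0,1.9,0,2.35,0,0,0,2.08,0,2.49,0,0,0,2.26,0,2.63,0,0,0,2.45,0,2.76,0,0,0,2.64,0,2.89,0,0,0,2.77,0,2.97,0,0,0,2.89,0,3.04,0,0,0,2.89,0,3.04,0,0,0,2.89,0,3.04,0,0,0,2.89,0,3.04,0,0,0,2.89,0,3.04,0,0,0]

```text
clock: 9.0
tcp_pos: [0.5794, 0.1117, 0.2355]
orientation: [-0.037, 0.972, 0.068, 0.222]
wrist_force: [-0.7, 0.5, 0.5]
finger_gap: 0.0001
grip_force: 0.0
```

```bash
python3 - <<'E'
from h import *
i,K,T=cam('side');s=status.get_state()
print(s['joint_pos'].round(3),s['tcp_pos'].round(4),s['orientation'].round(3),s['wrist_force'].round(1))
H=np.array([.686,.125,.11])
for a in(.8,1,1.2,1.45): print(a,proj(K,T,H+[-.19*np.cos(a),-.008,.19*np.sin(a)]).round(1))
cv2.imwrite('pics/s4.png',cv2.resize(i[120:240,240:400],None,fx=4,fy=4,interpolation=cv2.INTER_CUBIC))
E
```

```text
[ 4.000e-03  3.000e-03 -4.440e-01  6.800e-01  1.010e-01  3.029e+00] [0.5795 0.1118 0.2356] [-0.037  0.972  0.068  0.222] [-0.7 -0.2 -0. ]
0.8 [331.1 177.8]
1 [321.4 170.9]
1.2 [310.3 165.8]
1.45 [295.  162.3]
```

View pics/s4.png

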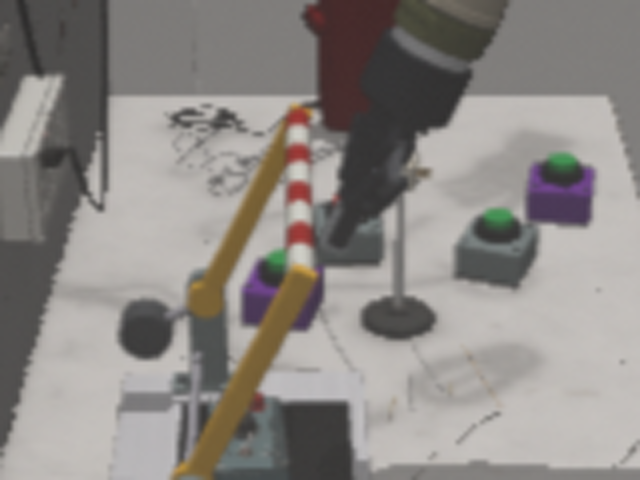

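The bar is at about 1.1 rad, with its centre at px (314, 168), and is rising free of the fingers. I'll draw back, straighten the tool and travel in front of the stand, above its height, to the green button.

Request:
apply_moves:
  moves: [-0.6,0,0,0,0,0,-1.5,0,0,0,0,0,-2.6,0,0.3,0,0,0,-3.7,0,0.8,-0.01,0.08,0,-4.8,0,1.6,-0.02,0.16,0,-5.8,0,2.4,-0.03,0.24,0,-6.6,0,3.2,-0.04,0.32,0,-7,0,4,-0.05,0.4,0,-7,-1,4.6,-0.06,0.445,0,-7,-2.2,4.8,-0.06,0.445,0,-7,-3.5,4.8,-0.06,0.445,0,-7,-4.8,4.8,-0.06,0.445,0,-7,-6.1,4.8,-0.06,0.445,0,-7,-7.4,4.8,-0.06,0.445,0,-7,-8.7,4.8,-0.06,0.445,0,-7,-10,4.8,-0.06,0.445,0,-7,-11.3,4.8,-0.06,0.445,0,-7,-12.6,4.8,-0.06,0.445,0,-7,-13.9,4.8,-0.06,0.445,0,-7,-14.8,4.8,-0.06,0.445,0]

```text
clock: 10.72
tcp_pos: [0.4046, -0.261, 0.3555]
orientation: [-0.022, 0.998, 0.064, 0.0]
wrist_force: [0.9, 0.4, 0.6]
finger_gap: -0.0002
grip_force: 0.0
```

```bash
python3 - <<'E'
from h import *
s=status.get_state();print(s['joint_pos'].round(3),s['tcp_pos'].round(4),s['orientation'].round(3))
i,K,T=cam('side');d=dict(side=(i,K,T));i2,K2,T2=cam('top')
# green button from side view: triangulate with top0
hsv=cv2.cvtColor(i,cv2.COLOR_BGR2HSV);m=cv2.inRange(hsv,(45,100,50),(80,255,255))
k,l,st,c=cv2.connectedComponentsWithStats(m)
for j in range(1,k):
    if st[j,4]>15 and 280<c[j][0]<420: print(st[j],c[j].round(1),back(K,T,*c[j],.06).round(4))
H=np.array([.686,.125,.11]); print(proj(K,T,H+[-.19*np.cos(1.45),-.008,.19*np.sin(1.45)]).round(1))
cv2.imwrite('pics/s5.png',np.hstack([cv2.resize(i[110:260,240:400],None,fx=2.5,fy=2.5),cv2.resize(i2[140:290,290:450],None,fx=2.5,fy=2.5)]))
E
```

```text
[-0.759  0.147  0.113  1.569  0.031  2.255] [ 0.4046 -0.261   0.3555] [-0.022  0.998  0.064  0.   ]
[307 183   7   4  20] [310.2 184.4] [ 0.6333 -0.1806  0.06  ]
[295.  162.3]
```

View pics/s5.png

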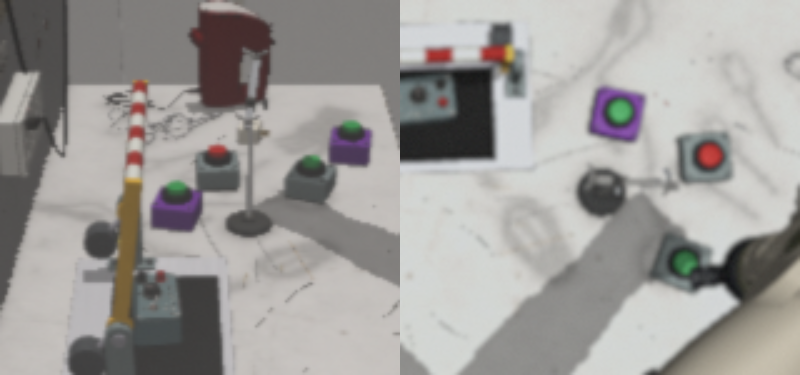

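The barrier is fully raised, with the bar at px (295, 162) exactly where 1.45 rad projects. The side view agrees with the top-view button positions to within 2 mm. I'll descend over green.

Request:
apply_moves:
  moves: [0.5,-0.4,0,0,0,0,0.5,-0.4,-1,0,0,0,0.5,-0.4,-2.2,0,0,0,0.5,-0.4,-3.4,0,0,0,0.5,-0.4,-4.6,0,0,0,0.5,-0.4,-5.8,0,0,0,0.5,-0.4,-7,0,0,0,0.5,-0.4,-8,0,0,0,0.5,-0.4,-9,0,0,0,0.5,-0.4,-9.8,0,0,0,0.5,-0.4,-10.4,0,0,0,0.5,-0.4,-10.8,0,0,0,0.5,-0.4,-10.8,0,0,0,0.5,-0.4,-10.8,0,0,0]

```text
clock: 11.98
tcp_pos: [0.4173, -0.2677, 0.086]
orientation: [-0.023, 0.998, 0.065, 0.0]
wrist_force: [-0.2, -0.3, 0.0]
finger_gap: -0.0002
grip_force: 0.0
```

```bash
python3 - <<'E'
from h import *
s=status.get_state();print(s['joint_pos'].round(3),s['tcp_pos'].round(4),s['wrist_force'].round(1))
i,K,T=cam('side')
cv2.imwrite('pics/s6.png',cv2.resize(i[130:210,300:400],None,fx=6,fy=6,interpolation=cv2.INTER_CUBIC))
E
```

```text
[-0.751  0.288 -0.386  0.93   0.031  2.26 ] [ 0.4173 -0.2677  0.086 ] [-0.2 -0.3  0. ]
```

View pics/s6.png

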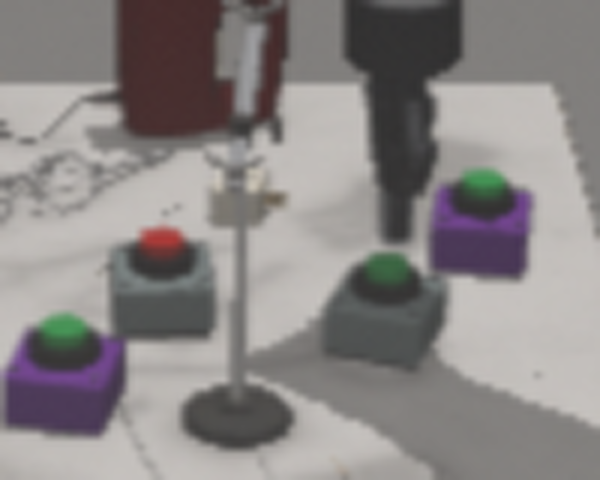

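The tip at crop (397, 240) hangs just above the green cap on the grey box at (387, 265). I'll nudge it 4 mm in +x and press slowly.

Request:
apply_moves:
  moves: [0.15,-0.05,-0.2,0,0,0,0.15,-0.05,-0.4,0,0,0,0.15,-0.05,-0.5,0,0,0,0.15,-0.05,-0.6,0,0,0,0.15,-0.05,-0.7,0,0,0,0.15,-0.05,-0.8,0,0,0,0.15,-0.05,-0.88,0,0,0,0.15,-0.05,-0.94,0,0,0,0.15,-0.05,-0.94,0,0,0,0.15,-0.05,-0.94,0,0,0]

```text
clock: 12.87
tcp_pos: [0.4212, -0.2698, 0.0639]
orientation: [-0.022, 0.998, 0.064, 0.001]
wrist_force: [-4.6, 2.2, 14.0]
finger_gap: 0.0
grip_force: 7.1
```

The force is 14 N against a 4 N spring, and the TCP is at 0.064 m, so the button is on its stop. I'll release it and withdraw.

Request:
apply_moves:
  moves: [0,0,0,0,0,0,0,0,0.2,0,0,0,0,0,0.5,0,0,0,0,0,1,0,0,0,0,0,2,0,0,0,0,0,3,0,0,0,0,0,4,0,0,0,0,0,5,0,0,0,0,0,6,0,0,0,0,0,6,0,0,0,0,0,6,0,0,0,0,0,6,0,0,0]

```text
clock: 13.87
tcp_pos: [0.4208, -0.2693, 0.2118]
orientation: [-0.023, 0.998, 0.064, 0.0]
wrist_force: [0.9, -0.2, -0.4]
finger_gap: -0.0
grip_force: 0.0
```

```bash
python3 - <<'E'
from h import *
s=status.get_state();print(s['tcp_pos'].round(4),s['wrist_force'].round(1))
i,K,T=cam('side')
cv2.imwrite('pics/s7.png',cv2.resize(i[110:290,230:410],None,fx=3.3,fy=3.3,interpolation=cv2.INTER_CUBIC))
E
```

```text
[ 0.4208 -0.2693  0.2118] [ 0.9 -0.2 -0.4]
```

View pics/s7.png

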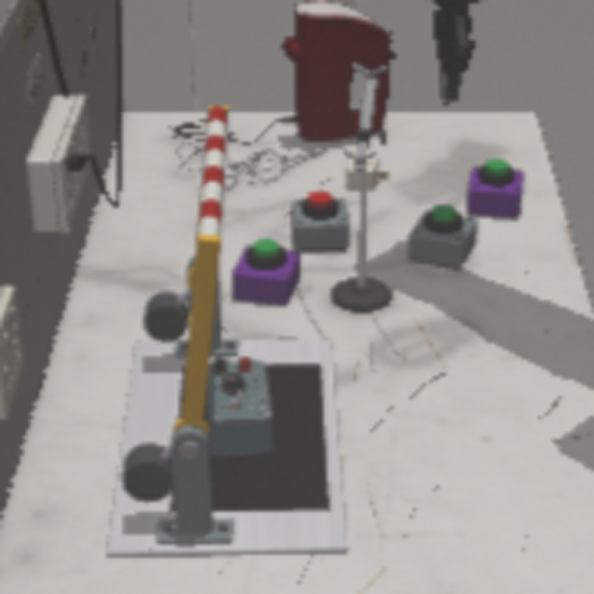

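The barrier is raised and standing, with the bar at crop (212, 170). The green cap has sprung back at (443, 217), and the hand is clear with nothing else disturbed.

```bash
python3 -c "
from workcell import job; print(job.hand_in())"
```

```text
the job is handed in; nothing more can be done
None
```

The barrier stays fully raised by itself, the green button was pressed to its stop (14 N at the wrist) and sprang back, the hand is clear, and the job was handed in at about 14 s on the clock.

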